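# Clamp the spare valve spool in the service cradle

## Task

Draw the brass and copper valve spool out from under the low shelf, lay it down flat in the open and let go so that you can change your grip, then lay it in the service cradle, valve head in the pocket and bonnet up, and let go. Then swing the keeper bar shut over the union nut until it snaps home behind its sprung ball. Do not drop the spool, and leave the bottles, tools and other things where they are.

Things in the scene. Friction and masses are not known exactly. Their poses are not given: they have to be found in the camera images.
- spool: Loose brass and copper valve spool, 174 mm long, 0.32 to 0.63 kg: square valve head, 28 mm copper tube bare for 90 mm, hexagon union nut. Origin on the axis, halfway along the bare tube; x from head to nut, z up on the bonnet side. Lying flat its axis is 22 mm up. It balances about 6 mm from the origin towards the head. Only the head and some 20 mm of tube stick out from the shelf at first.
- head (a point): Centre of the spool's valve head, on the axis at spool x = -75 mm. The head is a brass block 60 long (spool x = -105 to -45), 44 wide and 44 mm high, with a low round bonnet 12 mm high on its top.
- nut (a point): Centre of the spool's brass hexagon union nut, on the axis at spool x = +57 mm; 24 mm long (x = +45 to +69), 44 mm across flats, flat side down.
- shelf: Low wooden shelf fixed on the worktop: a roof board 170 x 170 mm, underside at 75, top at 90 mm, on four 16 mm corner posts. Origin on the worktop under its centre, z up. The head sticks out past its front edge, the -y side at y = -85 mm. No hand fits under it: draw the spool out straight along the shelf's -y.
- cradle: Fixed steel cradle, base plate 215 x 150 mm (x = -122 to +93), its top at 12 mm. Origin on the worktop. The seated spool rests on the plate, its origin at x = 0, y = 0, z = 34 mm in this frame, its x along the cradle's x, z up. The tube between pocket and keeper lies open with room for fingers.
- pocket (a point): Middle of the pocket's floor, at cradle x = -75, y = 0, z = 12 mm. Upright pocket for the head, inside x = -110 to -40, y = -27 to +27 mm (5 mm free round the head); walls 6 mm thick, tops at 64 mm; the wall on the tube's side has a slot 38 mm wide for the tube. No finger fits beside the head.
- detent (a point): Sprung steel ball (20 mm diameter) on the detent post, at cradle x = 72, y = 58 mm. It stands 3.5 mm above the bar's underside; the bar rides over it and is held behind it, against a fixed stop (8 x 22 mm, top at 70 mm) at cradle x = 44, y = 58 mm.
- keeper_hinge (a point): On the keeper's upright hinge axis, at cradle x = 57, y = -58, z = 59 mm (the bar's underside). It does not move with the bar.
- keeper_handle (a point): Middle of the black round handle peg on the keeper bar: 16 mm diameter, from the bar's top at 71 mm up to 111 mm above the worktop; this point is at 91 mm, 105 mm from the hinge axis. It moves with the bar. Pinch it from above or push it.
- keeper (a joint): Angle (rad) of the level steel keeper bar (16 wide, 12 thick, 145 mm long, 3 mm over the seated nut). 0: shut, along the cradle's +y from the hinge. Grows as it opens, clockwise from above; at 1.57 it points along cradle +x. It stays where left. In the last 0.2 rad it must be pushed over the sprung ball with about 6 to 12 N at the handle, then snaps to 0.
- detergent: Bystander: tall blue detergent bottle, 72 mm diameter, 210 mm high. Leave it alone.
- softener: Bystander: tall white softener bottle, 68 mm diameter, 190 mm high. Leave it alone.
- bowl: Bystander: small yellow plastic bowl, 100 mm across, 50 mm high. Leave it alone.
- wrench: Bystander: steel spanner, 170 mm long, lying flat. Leave it alone.
- soap: Bystander: green bar of soap, 60 x 85 x 30 mm. Leave it alone.
- brush: Bystander: hand brush, 180 mm long, lying. Leave it alone.
- jar: Bystander: glass jar, 56 mm diameter, 75 mm high, standing on the shelf's roof. Leave it alone.
- screwdriver: Bystander: screwdriver, 180 mm long, lying. Leave it alone.
Mind the look-alikes: they are no part of the job. There is more than one size of the spool; the one meant has the size given above.

How it is judged:
By the outcome, as a careful person would: the job done as asked, in the order asked, and still so for the second after the job is handed in, with the robot touching nothing.
It also fails if it takes over 72 s, if anything falls off the work surface, if the arm or the gripper's body presses on something with over 40 N, if the wrist force passes 120 N, or if a joint passes its speed limit or range.

## Robot

A 6-joint arm with a two-finger parallel gripper is mounted at the origin on the work surface. World frame = base frame: x ahead of the robot, y to its left, z up, the work surface at z = 0. Lengths are in m, angles in degrees, forces in N, time in s.
With the tool pointing down it reaches from about 0.35 to 0.775 m from the base axis. Payload 7.3 kg.
Tool frame: the origin (TCP) lies at the very end of the fingers, on their centre line; the grasp point (between the pads) lies 19 mm behind it (robot.grasp_offset is the distance from the TCP to the grasp point, in m); z points along the fingers, y is the line along which they close (so a half turn about z gives the same grasp; the last joint's range is limited). The gripper opens to 92 mm and grips with 3 to 60 N. Pads are 19 mm wide; open, the fingers measure 130 mm over their backs; the gripper's body (75 mm by 190 mm) begins 47 mm behind the grasp point.
Start: joints at [68.812, 19.595, 87.324, -0, 73.075, -8.365], TCP at [0.116, 0.512, 0.227] pointing down, gripper open.
Joint ranges: [-145.02, 145.02], [-44.19, 115.74], [2.07, 154.8], [-57.11, 237.11], [16.16, 152.29], [-177.93, 177.93]. Speed limits (degrees/s): [147.25, 147.25, 180, 180, 180, 180].

## Interface

Orientations are given as a 3x3 rotation matrix whose columns are the frame's x, y, z axes.
In Python, from station import robot, vision gives the robot as it stands. The module is installed in compiled form; this text tells all that it offers. Calls block until the motion is done:
- robot.reach(position, orientation): joint-space move of the TCP to a pose.
- robot.move_linear(position, speed=0.15, frame=None, contact_N=None): straight line of the TCP; frame=None keeps the orientation; speed is the mean speed in m/s. With contact_N (N) it stops when the force on the tool has changed by that much, and returns True; else False.
- robot.goto_joints(angles): joint-space move.
- robot.set_gripper(opening): opening from 0.0 (shut) to 1.0 (fully open); the grip force is fixed at half the most; returns when the fingers have stopped.
- robot.dwell(seconds).
- robot.ik(position, orientation): joint angles nearest the present ones, or None.
- vision.get_image(name): name is "scene" or "top" or "wrist"; returns (picture, depth): 384x512x3 uint8, red, green, blue; 384x512 float32, m along the optical axis (not along the pixel's ray), 0 where there is no reading.
- vision.camera_info(name): a dict with "camera_matrix" (3x3 intrinsics, pixels), "R" (3x3) and "t" (3): a world point X has camera coordinates R X + t; the wrist camera has in their place "hand_eye" (4x4, takes a point from camera to tool coordinates, whose origin is the TCP and whose axes are the flange's). Camera axes: x right, y down, z forward; pixel columns grow to the right and rows downward; lengths in m; the calibration is good to about 2 mm. The wrist camera is an equidistant fisheye: a pixel r from the principal point sees the ray r / f radians off the axis. A picture is of the moment at which its call begins: read the wrist's pose just before it. camera_info takes no time and is no camera call.
A pose or a line that the arm cannot do raises robot.IKError and nothing moves.
- robot.sign_off(): hands the job in; it is judged then, once.
Readings, each from a call of its own:
- robot.current_time(): time.
- robot.current_joint_pos(): joint angles.
- robot.current_qvel(): joint speeds.
- robot.current_joint_torque(): joint torques, N m.
- robot.current_ee_pos(): TCP position.
- robot.current_orientation(): TCP orientation.
- robot.current_contact_force(): force on the tool from outside, world axes, zero at the start.
- robot.current_wrist_torque(): the same for the moment, N m.
- robot.current_width(): opening from 0.0 (shut) to 1.0 (fully open).
- robot.current_gripper_force(): force on a finger pad.
Only numpy, scipy, OpenCV 4.12 (cv2) and the standard library are available. Lean on these libraries where they do the work, as an engineer would, in place of code of your own. Each camera call takes 0.05 s, during which the arm holds its last target. There are 200 camera calls.

## Working session

There is one attempt and no reset: what is moved stays moved. The work goes in short steps, each a Python script; the robot and the scene stay as the last script left them, time stands still between calls to the robot, and variables do not carry over. Pictures are saved under pics/ and viewed, at most 10 in all, crops included, and the job is handed in when it is done.

```bash
mkdir -p pics; cat > h.py <<'E'
import numpy as np, cv2
from station import robot, vision
def cloud(name):
    im,d=vision.get_image(name); ci=vision.camera_info(name); K=np.array(ci["camera_matrix"])
    v,u=np.mgrid[:384,:512]
    P=np.stack([(u-K[0,2])/K[0,0]*d,(v-K[1,2])/K[1,1]*d,d],-1)
    W=(P-np.array(ci["t"]))@np.array(ci["R"])
    W[d==0]=np.nan
    return im,d,W
def save(n,im): cv2.imwrite(f"pics/{n}.png",cv2.cvtColor(im,cv2.COLOR_RGB2BGR))
E
python3 - <<'E'
from h import *
im,d,W=cloud("top"); im2,d2,W2=cloud("scene")
np.savez("t0.npz",im=im,W=W,im2=im2,W2=W2)
save("top0",cv2.resize(im,(800,600),interpolation=cv2.INTER_CUBIC)); save("scene0",cv2.resize(im2,(800,600)))
for n in("top","scene"):
    c=vision.camera_info(n);print(n,np.round(c["camera_matrix"],1).tolist(),np.round(c["R"],3).tolist(),np.round(c["t"],3))
print(robot.current_time(),(d==0).mean(),(d2==0).mean())
E
```

```text
top [[470.1, 0.0, 251.5], [0.0, 470.1, 193.8], [0.0, 0.0, 1.0]] [[0.004, -1.0, 0.016], [-0.996, -0.006, -0.088], [0.088, -0.016, -0.996]] [-0.014  0.498  1.743]
scene [[469.2, 0.0, 255.9], [0.0, 469.2, 190.0], [0.0, 0.0, 1.0]] [[0.44, 0.898, 0.007], [0.651, -0.314, -0.691], [-0.618, 0.309, -0.723]] [-0.225 -0.247  1.791]
0.1 0.00408935546875 0.003911336263020833
```

View pics/top0.png

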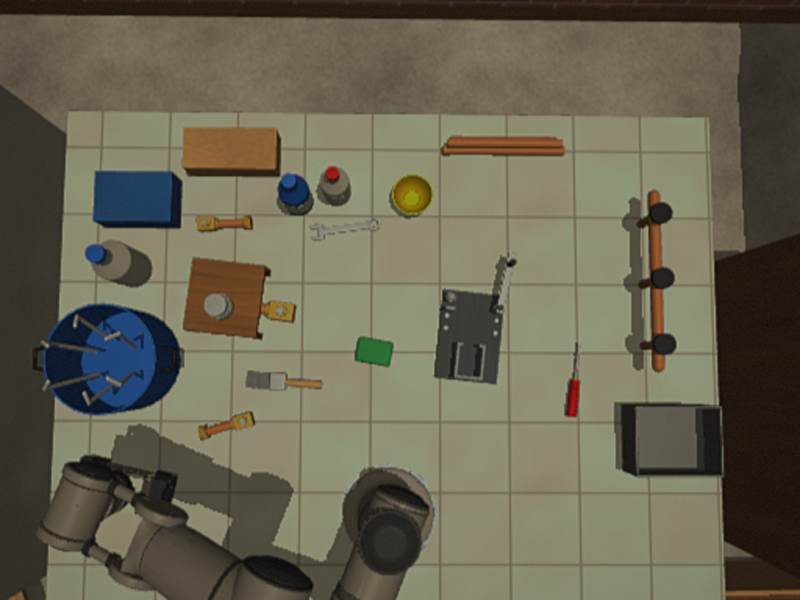

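View pics/scene0.png

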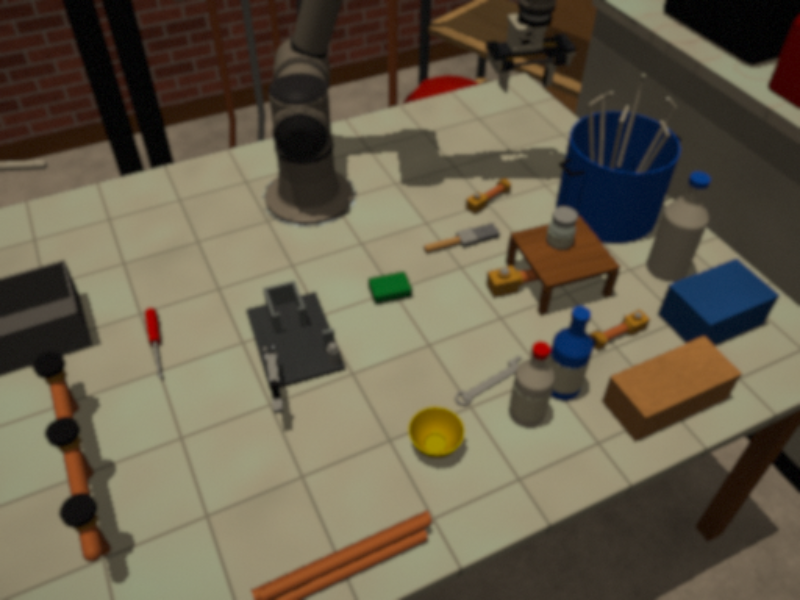

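The top view (800x600) shows the shelf at (228,297) with the spool's head sticking out at (280,311). The cradle's pocket is at (467,360), and the open keeper bar runs from (495,305) to its handle at (510,260). The soap is at (373,350). The scene view confirms that the other two brass spools lie in the open, so they are the look-alikes. Next I'll measure.

```bash
python3 - <<'E'
from h import *
z=np.load("t0.npz")
s=512/800
for tag,im,W in(("top",z["im"],z["W"]),("scene",z["im2"],z["W2"])):
    hsv=cv2.cvtColor(im,cv2.COLOR_RGB2HSV); x,y,h=W[...,0],W[...,1],W[...,2]
    def rect(m,n):
        P=W[m]; r=cv2.minAreaRect(P[:,:2].astype(np.float32)); print(tag,n,len(P),"c",np.round(r[0],4),"sz",np.round(r[1],3),"ang",round(r[2],1),"z",np.round(np.nanpercentile(P[:,2],[5,50,95]),4))
    near=lambda cx,cy,r:(np.hypot(x-cx,y-cy)<r)
    def big(m):
        n,l,st,c=cv2.connectedComponentsWithStats(m.astype(np.uint8),connectivity=4); return l==1+st[1:,4].argmax()
    if tag=="top":
        P=W[int(297*s),int(228*s)]; print("shelf px",P, "head px",W[int(311*s),int(280*s)],"pocket",W[int(360*s),int(467*s)],"hinge",W[int(305*s),int(495*s)],"handle",W[int(260*s),int(510*s)])
        print("soap",W[int(350*s),int(373*s)],"table",W[int(420*s),int(400*s)])
        S=P; H=W[int(311*s),int(280*s)]; C=W[int(335*s),int(455*s)]
    rect(big((abs(h-.09)<.012)&near(S[0],S[1],.16)&(hsv[...,1]>60)),"shelf")
    br=(hsv[...,0]>8)&(hsv[...,0]<30)&(hsv[...,1]>90)
    hm=near(H[0],H[1],.05)&(abs(h-.05)<.012)&br&(y<S[1]-.09)
    rect(hm,"headtop")
    rect(big((h<.026)&(h>.004)&near(C[0],C[1],.2)&(hsv[...,2]<100)),"plate")
    rect(big((abs(h-.064)<.006)&near(C[0],C[1],.2)),"64")
E
```

```text
shelf px [0.49927681 0.36417653 0.13389637] head px [0.47420702 0.25546611 0.05631624] pocket [ 0.36327579 -0.18623392  0.01383508] hinge [ 0.49302129 -0.25055494  0.04244749] handle [ 0.59219153 -0.27720437  0.10888976]
soap [0.38428396 0.03878315 0.03075685] table [nan nan nan]
top shelf 1979 c [0.5046 0.3811] sz [0.173 0.17 ] ang 83.6 z [0.0831 0.0898 0.0964]
top headtop 125 c [0.4759 0.2495] sz [0.049 0.042] ang 83.1 z [0.0392 0.0457 0.0552]
top plate 1899 c [ 0.4211 -0.1937] sz [0.154 0.215] ang 84.0 z [0.0058 0.0125 0.0195]
top 64 30 c [ 0.3661 -0.1592] sz [0.007 0.058] ang 84.1 z [0.0594 0.064  0.0679]
scene shelf 1717 c [0.5045 0.3831] sz [0.175 0.176] ang 82.6 z [0.0845 0.091  0.0954]
scene headtop 139 c [0.4778 0.2519] sz [0.05  0.048] ang 80.8 z [0.0404 0.0455 0.0549]
scene plate 2070 c [ 0.4213 -0.1911] sz [0.15  0.218] ang 84.0 z [0.0093 0.0135 0.0185]
scene 64 132 c [ 0.3583 -0.1861] sz [0.067 0.09 ] ang 83.6 z [0.0594 0.0647 0.0683]
```

```bash
cat >> h.py <<'E'
def down(yaw):
    "tool pointing down; closing axis y at yaw (deg) in world"
    a=np.radians(yaw); y=np.array([np.cos(a),np.sin(a),0]); z=np.array([0,0,-1.]); return np.stack([np.cross(y,z),y,z],1)
def wrist_rays(T=None):
    R=np.array(robot.current_orientation());p=np.array(robot.current_ee_pos())
    im,d=vision.get_image("wrist");ci=vision.camera_info("wrist");K=np.array(ci["camera_matrix"]);H=np.array(ci["hand_eye"])
    v,u=np.mgrid[:384,:512]; a=(u-K[0,2])/K[0,0]; b=(v-K[1,2])/K[1,1]; th=np.hypot(a,b)+1e-9
    ray=np.stack([a/th*np.sin(th),b/th*np.sin(th),np.cos(th)],-1)
    Rc=R@H[:3,:3]; o=p+R@H[:3,3]; r=ray@Rc.T
    P=o+r*(d/np.cos(th))[...,None]; P[d==0]=np.nan
    return im,d,P,o,r
def onplane(o,r,z): return o+r*((z-o[2])/r[...,2])[...,None]
E
python3 - <<'E'
from h import *
print(np.round(vision.camera_info("wrist")["hand_eye"],3).tolist(),np.round(vision.camera_info("wrist")["camera_matrix"],1).tolist()); print(np.round(robot.current_orientation(),2).tolist(),robot.grasp_offset)
for yaw in(-7,173):
    for p in([.475,.25,.2],[.475,.25,.01],[.457,.11,.01],[.47,.25,.01]): print(yaw,p,robot.ik(p,down(yaw)))
for yaw in(84,-96):
    for p in([.435,-.194,.15],[.435,-.194,.02]): print(yaw,p,robot.ik(p,down(yaw)))
robot.reach([.47,.21,.2],down(-7))
im,d,P,o,r=wrist_rays(); np.savez("w1.npz",im=im,P=P,o=o,r=r); save("w1",im)
print(robot.current_time(),o)
E
```

```text
[[0.001, -0.96, -0.279, 0.074], [1.0, 0.001, 0.0, -0.0], [-0.0, -0.279, 0.96, -0.159], [0.0, 0.0, 0.0, 1.0]] [[297.3, 0.0, 254.5], [0.0, 297.3, 186.7], [0.0, 0.0, 1.0]]
[[-0.98, 0.22, -0.0], [0.22, 0.98, -0.0], [0.0, -0.0, -1.0]] 0.0188
-7 [0.475, 0.25, 0.2] [ 1.95757227e+01  2.21215860e+01  8.79169969e+01 -2.54444375e-14
  6.99614171e+01  2.65757227e+01]
-7 [0.475, 0.25, 0.01] [ 1.95757227e+01  3.61563753e+01  9.93898181e+01 -2.54444375e-14
  4.44538067e+01  2.65757227e+01]
-7 [0.457, 0.11, 0.01] [ 4.17958475e+00  3.15034602e+01  1.10106908e+02 -2.54444375e-14
  3.83896315e+01  1.11795847e+01]
-7 [0.47, 0.25, 0.01] [ 1.97579550e+01  3.58368011e+01  1.00119978e+02 -2.54444375e-14
  4.40432211e+01  2.67579550e+01]
173 [0.475, 0.25, 0.2] [ 1.95757227e+01  2.21215860e+01  8.79169969e+01 -2.54444375e-14
  6.99614171e+01 -1.53424277e+02]
173 [0.475, 0.25, 0.01] [ 1.95757227e+01  3.61563753e+01  9.93898181e+01 -2.54444375e-14
  4.44538067e+01 -1.53424277e+02]
173 [0.457, 0.11, 0.01] [ 4.17958475e+00  3.15034602e+01  1.10106908e+02 -2.54444375e-14
  3.83896315e+01 -1.68820415e+02]
173 [0.47, 0.25, 0.01] [ 1.97579550e+01  3.58368011e+01  1.00119978e+02 -2.54444375e-14
  4.40432211e+01 -1.53242045e+02]
84 [0.435, -0.194, 0.15] [-3.32660817e+01  1.92273621e+01  1.01283107e+02 -2.54444375e-14
  5.94895312e+01 -1.17266082e+02]
84 [0.435, -0.194, 0.02] [-3.32660817e+01  3.08649168e+01  1.08765845e+02 -2.54444375e-14
  4.03692383e+01 -1.17266082e+02]
-96 [0.435, -0.194, 0.15] [-3.32660817e+01  1.92273621e+01  1.01283107e+02 -2.54444375e-14
  5.94895312e+01  6.27339183e+01]
-96 [0.435, -0.194, 0.02] [-3.32660817e+01  3.08649168e+01  1.08765845e+02 -2.54444375e-14
  4.03692383e+01  6.27339183e+01]
1.85 [0.47982206 0.28474585 0.35891703]
```

View pics/w1.png

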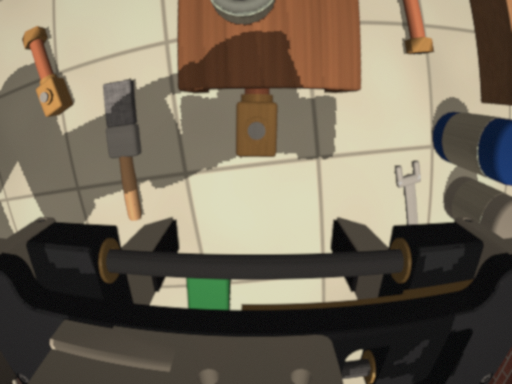

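The wrist view shows the head at (236–277, 100–156), its grey bonnet at (256,130), and the tube entering under the board at (257,92). The camera sits on the tool's +x side, towards the jar, so I'll grip with the wrist turned half round.

```bash
python3 - <<'E'
from h import *
z=np.load("w1.npz"); im,P,o,r=z["im"],z["P"],z["o"],z["r"]
hsv=cv2.cvtColor(im,cv2.COLOR_RGB2HSV)
Q=onplane(o,r,.044)
v,u=np.mgrid[:384,:512]
h=P[...,2]
box=(u>215)&(u<300)&(v>90)&(v<175)
m=box&(abs(h-.044)<.02)&(hsv[...,1]>60)
n,l,st,c=cv2.connectedComponentsWithStats(m.astype(np.uint8)); m=l==1+st[1:,4].argmax()
print(st[1+st[1:,4].argmax()])
m&=v>102
rr=cv2.minAreaRect(Q[m][:,:2].astype(np.float32)); print(np.round(rr[0],4),np.round(rr[1],4),rr[2])
# side edges per row -> centre line
pts=[]
for row in range(104,154,2):
    k=np.where(m[row])[0]; a,b=Q[row,k.min()],Q[row,k.max()]; pts.append([*(a+b)[:2]/2,np.hypot(*(b-a)[:2])])
pts=np.array(pts); f=np.polyfit(pts[:,1],pts[:,0],1); print("dx/dy",f[0],"yaw of axis",90-np.degrees(np.arctan(f[0])),"width",np.median(pts[:,2]),"x at y=.25",np.polyval(f,.25),"y range",pts[[0,-1],1])
g=box&(hsv[...,1]<70)&(u>240)&(u<272)&(v>115)&(v<145)
print("bonnet",onplane(o,r,.056)[g].mean(0),g.sum())
# roof front edge
w=(abs(h-.09)<.012)&(hsv[...,1]>80)&(v<110)
e=np.array([onplane(o,r,.09)[np.where(w[:,c])[0].max(),c] for c in range(195,350,5)]); f=np.polyfit(e[:,0],e[:,1],1); print("roof edge slope deg",np.degrees(np.arctan(f[0])),"y at x=.475",np.polyval(f,.475))
E
```

```text
[ 236   91   42   66 2367]
[0.4786 0.2563] [0.0572 0.0434] 82.63971710205078
dx/dy 0.12170683555325093 yaw of axis 83.06083991610804 width 0.04253778348406092 x at y=.25 0.47746222473293315 y range [0.28349018 0.23245527]
bonnet [0.47819464 0.25663113 0.056     ] 215
roof edge slope deg -6.420749158325711 y at x=.475 0.2995496335482875
```

```bash
python3 - <<'E'
from h import *
head=np.array([.4782,.2564]); a=np.radians(83.0); ax=np.array([np.cos(a),np.sin(a)])
g=head-.013*ax; R=down(173)
robot.reach([*(head-.06*ax),.2],R)
robot.move_linear([*g,.12],.2)
print("contact",robot.move_linear([*g,.005],.08,contact_N=8), robot.current_ee_pos())
robot.set_gripper(0.0); print("w",robot.current_width()*92,robot.current_gripper_force(),robot.current_contact_force())
print("contact",robot.move_linear([*(g-.13*ax),.005],.08,contact_N=25),robot.current_ee_pos(),robot.current_contact_force())
robot.set_gripper(0.8); print(robot.current_width()*92)
robot.move_linear([*(g-.13*ax),.15],.15)
robot.reach([*(head-.13*ax+.069*ax),.2],R)
im,d,P,o,r=wrist_rays(); np.savez("w2.npz",im=im,P=P,o=o,r=r); save("w2",im)
print(robot.current_time())
E
```

```text
contact False [0.47695069 0.24361871 0.00547005]
w 43.71518807640846 29.98042345046997 [-0.57271877 -1.10340112  1.40194709]
contact False [0.46080145 0.11450775 0.00500907] [ 0.42416734 -1.48322936 -3.33616003]
73.40466921161529
11.625
```

View pics/w2.png

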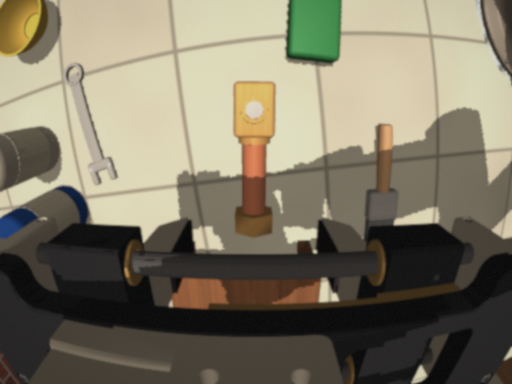

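The spool now lies free: bonnet at (254,110), bare tube from y=140 to 207, nut at (253,221). Next I'll measure it, regrip the tube and look at the cradle.

```bash
python3 - <<'E'
from h import *
z=np.load("w2.npz"); im,P,o,r=z["im"],z["P"],z["o"],z["r"]
hsv=cv2.cvtColor(im,cv2.COLOR_RGB2HSV); v,u=np.mgrid[:384,:512]; h=P[...,2]
m=(u>225)&(u<285)&(v>75)&(v<240)&(h>.015)&(hsv[...,1]>60)&(h<.07)
Q=onplane(o,r,.044)
b=(u>243)&(u<266)&(v>97)&(v<122)&(hsv[...,1]<75); bon=onplane(o,r,.056)[b].mean(0); print("bonnet",bon,b.sum())
def mid(rows,z):
    q=onplane(o,r,z); return np.array([(q[y,np.where(m[y])[0].min()]+q[y,np.where(m[y])[0].max()])[:2]/2 for y in rows])
M=np.vstack([mid(range(88,132,3),.044),mid(range(145,202,3),.022)])
f=np.polyfit(M[:,1],M[:,0],1); print("yaw",90-np.degrees(np.arctan(f[0])),"resid",np.abs(M[:,0]-np.polyval(f,M[:,1])).max(),"x at bonnet y",np.polyval(f,bon[1]))
yw=np.radians(90)-np.arctan(f[0]); ax=np.array([np.cos(yw),np.sin(yw)])
hd=np.array([np.polyval(f,bon[1]),bon[1]]); org=hd+.075*ax; print("origin from bonnet",org)
t=np.where(m[:,253])[0]; 
for row in(82,140,207): print(row,((onplane(o,r,.044 if row<145 else .022)[row,253][:2]-org)@ax))
print("h nut/tube",np.nanmedian(h[215:228,248:260]),np.nanmedian(h[150:200,252:256]))
E
```

```text
bonnet [0.46390098 0.12764787 0.056     ] 248
yaw 82.89728315882152 resid 0.0004337427713115294 x at bonnet y 0.46393011601941947
origin from bonnet [0.47320376 0.20207233]
82 -0.10371916137927187
140 -0.042195880139679405
207 0.041140779195415075
h nut/tube 0.04567782918270963 0.036486056480656115
```

```bash
python3 - <<'E'
from h import *
robot.reach([.52,-.20,.26],down(84))
im,d,P,o,r=wrist_rays(); np.savez("w3.npz",im=im,P=P,o=o,r=r); save("w3",im)
print(robot.current_time(),o)
E
```

```text
13.1667 [ 0.44650016 -0.1920819   0.41859817]
```

View pics/w3.png

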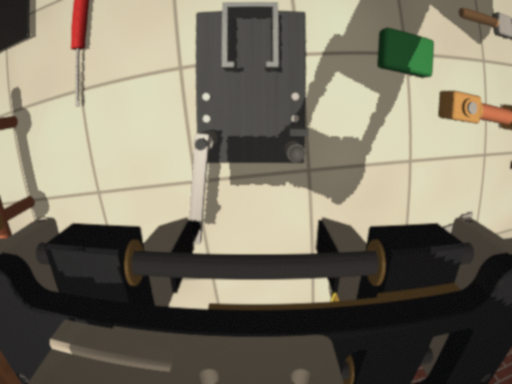

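The cradle's plate spans (197–305, 12–162). The pocket's bright wall tops are at (222–278, 3–67), the hinge at (201,143), the bar runs down to (196,222), and the detent post is at (295,152). I'll turn these into positions.

```bash
python3 - <<'E'
from h import *
z=np.load("w3.npz"); im,P,o,r=z["im"],z["P"],z["o"],z["r"]
hsv=cv2.cvtColor(im,cv2.COLOR_RGB2HSV); v,u=np.mgrid[:384,:512]; h=P[...,2]
q=onplane(o,r,.012)
g=cv2.cvtColor(im,cv2.COLOR_RGB2GRAY).astype(float)
# plate side edges by gradient per row
L=[];Rr=[]
for row in range(20,128,4):
    dx=np.abs(np.diff(g[row])); a=185+dx[185:210].argmax(); L.append(q[row,a])
for row in range(20,85,4):
    pass
L=np.array(L); f=np.polyfit(L[:,0],L[:,1],1); print("left edge(y=-75) yaw",np.degrees(np.arctan(f[0])),"y at x=.42",np.polyval(f,.42),"res",np.std(L[:,1]-np.polyval(f,L[:,0])))
Rr=[]
for row in range(20,128,4):
    s=hsv[row,:,2].astype(int); dx=np.abs(np.diff(g[row])); a=296+dx[296:314].argmax(); Rr.append(q[row,a])
Rr=np.array(Rr); f2=np.polyfit(Rr[:,0],Rr[:,1],1); print("right edge(y=75) yaw",np.degrees(np.arctan(f2[0])),"y at x=.42",np.polyval(f2,.42),"res",np.std(Rr[:,1]-np.polyval(f2,Rr[:,0])))
E_=[]
for c in range(220,285,5):
    dx=np.abs(np.diff(g[:,c])); a=150+dx[150:175].argmax(); E_.append(q[a,c])
E_=np.array(E_); print("end edge(x=93) mean",np.median(E_,0),"yaw",np.degrees(np.polyfit(E_[:,1],E_[:,0],1)[0]))
# walls' tops
w=(abs(h-.064)<.012)&(u>210)&(u<290)&(v<75)&(hsv[...,2]>95)
Q=onplane(o,r,.064)[w][:,:2].astype(np.float32); rr=cv2.minAreaRect(Q); print("walls",w.sum(),np.round(rr[0],4),np.round(rr[1],4),rr[2]); ys,xs=np.where(w); print(xs.min(),xs.max(),ys.min(),ys.max())
# handle and hinge
b=(h>.09)&(h<.125)&(u>170)&(u<215)&(v>195)&(v<250); print("peg",b.sum(),np.nanmedian(P[b],0))
b=(abs(h-.071)<.008)&(u>170)&(u<215)&(v>155)&(v<215); pp=onplane(o,r,.071)[b]; print("bar",b.sum(),pp.mean(0),"yaw",np.degrees(np.polyfit(pp[:,0],pp[:,1],1)[0]))
E
```

```text
left edge(y=-75) yaw -3.7173451603227314 y at x=.42 -0.26815569131508593 res 0.00474985802103924
right edge(y=75) yaw -3.6056075231451095 y at x=.42 -0.1190612111807788 res 0.003308739985827046
end edge(x=93) mean [ 0.52750369 -0.20633793  0.012     ] yaw 5.896216670888427
walls 1025 [ 0.3616 -0.1886] [0.066  0.0827] 84.54132080078125
222 278 2 67
peg 68 [ 0.58565037 -0.27729776  0.10076207]
bar 795 [ 0.53782531 -0.27121781  0.071     ] yaw -12.665472937025887
```

```bash
python3 - <<'E'
from h import *
org=np.array([.4732,.2021]); a=np.radians(82.9); ax=np.array([np.cos(a),np.sin(a)]); g=org-.006*ax
R=down(172.9)
robot.reach([*g,.16],R)
print(robot.move_linear([*g,.005],.1,contact_N=8)); robot.set_gripper(0.0)
print("w",robot.current_width()*92,robot.current_gripper_force())
robot.move_linear([*g,.03],.04); print("F",robot.current_contact_force(),robot.current_wrist_torque())
robot.move_linear([*g,.17],.15)
C=np.array([.4358,-.1957]); b=np.radians(-5.9); cx=np.array([np.cos(b),np.sin(b)]); p=C-.006*cx; Rp=down(84.1)
robot.move_linear([*p,.17],.15,Rp)
robot.dwell(.2); im,d,P,o,r=wrist_rays(); np.savez("w4.npz",im=im,P=P,o=o,r=r); save("w4",im)
print(robot.current_width()*92,robot.current_ee_pos(),robot.current_contact_force(),robot.current_time())
E
```

```text
False
w 27.40800238439265 30.0035959482193
F [-0.15549905  0.09810564 -5.50324761] [0.0478439  0.14065248 0.00838339]
27.05230399710096 [ 0.42984829 -0.19494043  0.16999938] [ 0.35062641 -0.53104463 -5.24400147] 22.0667
```

View pics/w4.png

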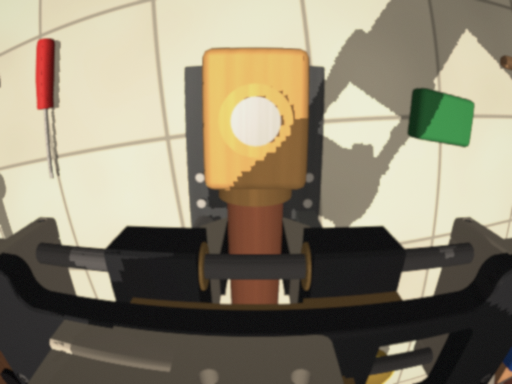

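The spool is held level, with its bonnet up at (256,121) and the head straight along the tool. I'll check the head offset and then lower it.

```bash
python3 - <<'E'
from h import *
z=np.load("w4.npz"); im,o,r=z["im"],z["o"],z["r"]
hsv=cv2.cvtColor(im,cv2.COLOR_RGB2HSV); v,u=np.mgrid[:384,:512]
m=((u>228)&(u<284)&(v>92)&(v<150)&(hsv[...,1]<60)&(hsv[...,2]>150)).astype(np.uint8)
c,rad=cv2.minEnclosingCircle(max(cv2.findContours(m,0,2)[0],key=cv2.contourArea)); print(c,rad)
b=onplane(o,r,.221)[int(round(c[1])),int(round(c[0]))]
a=np.radians(-5.9); cx=np.array([np.cos(a),np.sin(a)]); cy=np.array([-cx[1],cx[0]]); t=np.array(robot.current_ee_pos())
d=b[:2]-t[:2]; s=d@cx; print("bonnet off along, across",s,d@cy)
C=np.array([.4358,-.1957]); corr=float(np.clip(-.069-s,-.003,.003)); print("corr",corr)
p=C-.006*cx+corr*cx
robot.move_linear([*p,.08],.12)
k=robot.move_linear([*p,.03],.06,contact_N=6); print("c1",k,robot.current_ee_pos(),robot.current_contact_force())
if not k:
    k=robot.move_linear([*p,.0155],.03,contact_N=5); print("c2",k,robot.current_ee_pos(),robot.current_contact_force(),robot.current_wrist_torque())
print(robot.current_time())
E
```

```text
(255.3057861328125, 120.75814056396484) 24.97864532470703
bonnet off along, across -0.06725377092876862 -0.0002606009080359878
corr -0.0017462290712313838
c1 False [ 0.42835996 -0.19507602  0.0302495 ] [ 0.20350376 -0.27562514 -5.62123039]
c2 True [ 0.42805503 -0.1949422   0.01671221] [-1.33591039 -0.67745833  4.02757111] [-0.02586433  0.01208155  0.01617769]
24.4083
```

```bash
python3 - <<'E'
from h import *
robot.set_gripper(0.6); p=np.array(robot.current_ee_pos()); print(robot.current_width()*92)
robot.move_linear([*p[:2],.17],.15)
robot.reach([.49,-.20,.26],down(84.1))
im,d,P,o,r=wrist_rays(); np.savez("w5.npz",im=im,P=P,o=o,r=r); save("w5",im)
print(robot.current_time())
E
```

```text
54.94866132640625
26.8167
```

View pics/w5.png

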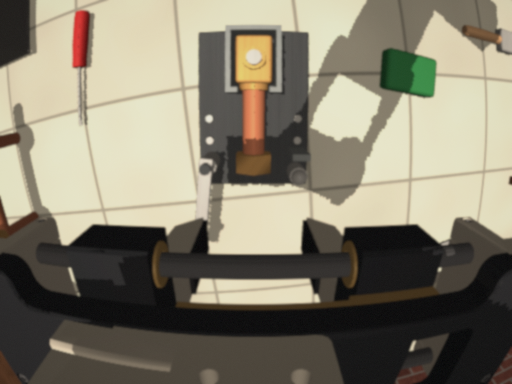

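The spool is seated: head in the pocket at (254,57), bonnet up, nut at (254,163). The bar is open from the hinge at (206,167). Now I'll cage the peg and sweep the bar shut.

```bash
python3 - <<'E'
from h import *
C=np.array([.4358,-.1957]); a=-5.9; ar=np.radians(a); cx=np.array([np.cos(ar),np.sin(ar)]); cy=np.array([-cx[1],cx[0]])
H=C+.057*cx-.058*cy; yaw0=-12.9
pk=lambda y,rad=.105: H+rad*np.array([np.cos(np.radians(y)),np.sin(np.radians(y))])
print("H",H,"peg",pk(yaw0))
robot.set_gripper(.5)
robot.reach([*pk(yaw0),.17],down(yaw0-90))
print("down",robot.move_linear([*pk(yaw0),.078],.08,contact_N=6),robot.current_ee_pos())
robot.set_gripper(.24); print("w",robot.current_width()*92,robot.current_contact_force())
end=a+90
for y in np.linspace(yaw0,end-16,9)[1:]:
    if robot.move_linear([*pk(y),.078],.09,down(y-90),contact_N=25): print("contact",y,robot.current_contact_force());break
print(robot.current_ee_pos(),robot.current_contact_force(),robot.current_time())
E
```

```text
H [ 0.48653609 -0.25925194] peg [ 0.58888602 -0.2826932 ]
down False [ 0.5892503  -0.28291297  0.07868862]
w 22.46926634959167 [ 0.19951906 -0.67036933 -0.3782748 ]
[ 0.5264792  -0.16244095  0.07821288] [ 0.46175547 -0.5629384   0.18896573] 34.75
```

```bash
python3 - <<'E'
from h import *
H=np.array([.48654,-.25925]); a=-5.9
pk=lambda y,rad=.105: H+rad*np.array([np.cos(np.radians(y)),np.sin(np.radians(y))])
end=a+90
for y in (end-11,end-7,end-4,end-1,end+1,end+2.5,end+4):
    k=robot.move_linear([*pk(y),.078],.05,down(y-90),contact_N=22)
    print(round(y-end,1),k,np.round(robot.current_contact_force(),1),np.round(robot.current_ee_pos(),4))
    if k: break
robot.set_gripper(.5); q=np.array(robot.current_ee_pos())
robot.move_linear([*q[:2],.2],.15)
robot.reach([.49,-.20,.26],down(84.1-180))
robot.reach([.36,-.20,.26],down(84.1-180))
im,d,P,o,r=wrist_rays(); np.savez("w6.npz",im=im,P=P,o=o,r=r); save("w6",im)
im,d,W=cloud("top"); save("top6",cv2.resize(im[150:270,250:410],(800,600),interpolation=cv2.INTER_CUBIC))
print(robot.current_time())
E
```

```text
-11.0 False [ 3.7 -2.  -0.8] [ 0.5187 -0.1597  0.0784]
-7.0 False [-0.3  0.7  0. ] [ 0.5097 -0.1568  0.0778]
-4.0 False [ 0.8 -0.6  0.1] [ 0.5043 -0.1557  0.0779]
-1.0 False [ 0.3 -0.   0.5] [ 0.499  -0.1549  0.0779]
1.0 False [-0.5 -0.1 -0.5] [ 0.4955 -0.1546  0.078 ]
2.5 False [ 1.5 -0.3 -0. ] [ 0.4933 -0.1546  0.0782]
4.0 False [10.9 -0.7 -6.5] [ 0.493  -0.155   0.0783]
40.3083
```

View pics/w6.png

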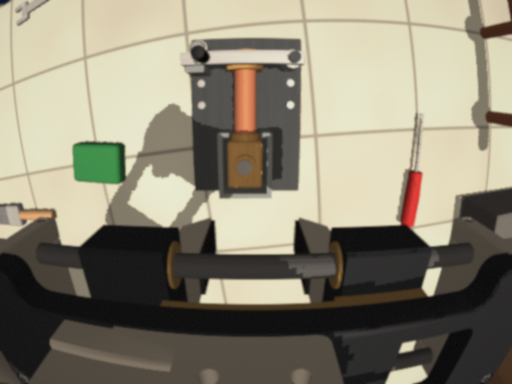

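The bar now lies over the nut from the hinge at (293,57) to the peg at (199,52), and the force rose only at the end, against the stop. I'll check its angle in numbers.

```bash
python3 - <<'E'
from h import *
z=np.load("w6.npz"); im,P,o,r=z["im"],z["P"],z["o"],z["r"]
hsv=cv2.cvtColor(im,cv2.COLOR_RGB2HSV); v,u=np.mgrid[:384,:512]; h=P[...,2]
Q=onplane(o,r,.071)
m=(u>212)&(u<284)&(v>40)&(v<78)&(hsv[...,2]>110)&(hsv[...,1]<60)&(h>.055)
p=np.array([Q[np.where(m[:,c])[0]][:,c].mean(0) for c in range(213,283,2)]); f=np.polyfit(p[:,1],p[:,0],1); print("bar yaw",90-np.degrees(np.arctan(f[0])),"x at y=-.2",np.polyval(f,-.2),"expect",.4358+.057*.9947-.0043*.1028)
b=(h>.095)&(h<.125)&(u<230)&(u>180)&(v<75)&(v>30); print("peg",b.sum(),np.nanmedian(P[b],0),"expect .4973 -.1549")
w=(abs(h-.012)<.006)&(v>75)&(v<185)
q=onplane(o,r,.012); g=cv2.cvtColor(im,cv2.COLOR_RGB2GRAY).astype(float)
E=np.array([q[183+np.argmax(np.diff(g[183:208:1,c]*1.0)),c] if 0 else q[row,285+np.abs(np.diff(g[row,285:312])).argmax()] for row in range(80,180,4) for c in[0]])
print("plate edge yaw",np.degrees(np.polyfit(E[:,0],E[:,1],1)[0]),robot.current_time())
E
```

```text
bar yaw 83.89297492616983 x at y=-.2 0.4927111731937901 expect 0.49205586000000007
peg 210 [ 0.49625609 -0.15666834  0.11149329] expect .4973 -.1549
plate edge yaw -4.2140912949271545 40.3083
```

```bash
python3 -c "
from station import robot
print(robot.current_contact_force(),robot.sign_off())"
```

```text
the job is handed in; nothing more can be done
[-0.13867611  0.04407654 -0.31258631] None
```

I drew the spool out, regripped it and laid it in the cradle with the bonnet up. The keeper bar is shut over the nut (within about 0.2° of fully shut in the last picture), and I handed the job in at about 40 s.

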